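# Pass a carton tray through the spring stop of a pick lane

### The arm

A 7-joint arm with a two-finger parallel gripper is mounted at the origin on the work surface. World frame = base frame: x ahead of the robot, y to its left, z up, the work surface at z = 0. Lengths are in m, angles in rad, forces in N, time in s.
With the tool pointing down it reaches from about 0.4 to 0.85 m from the base axis. Payload 10.4 kg.
Tool frame: the origin (TCP) lies at the very end of the fingers, on their centre line; the grasp point (between the pads) lies 19 mm behind it; x points along the fingers, y is the direction in which the jaws open and shut, and the axes are right-handed (so a half turn about x gives the same grasp; the last joint's range is limited). The gripper opens to 85 mm and grips with 20 to 120 N. Pads are 22 mm wide; open, the fingers measure 114 mm over their backs; the gripper's body (76 mm by 85 mm) begins 54 mm behind the grasp point. The pads swing forward as they close: fully open they stand 13 mm farther back than shut.
Start: joints at [-1.146, 0.332, -0.065, 1.46, 0.022, 1.35, -0.088], TCP at [0.271, 0.563, 0.231] pointing down, gripper open.
Joint ranges: [-2.6, 2.6], [-0.5, 2.12], [-1.47, 1.34], [0.16, 2.42], [-1.27, 4.41], [0.06, 2.06], [-2.6, 2.6]. Speed limits (rad/s): [2.22, 2.22, 2.79, 2.79, 3.14, 3.14, 3.14].

### API

Orientations are given as a unit quaternion [x, y, z, w].
In Python, from workcell import monitor, camera, ticket, regions_of gives the robot as it stands.
- The arm moves only by the tool step_arm, never from a script. Its argument "increments" is a list of rows, each a list of 5 numbers: the finger opening in m, from 0 to 0.0854, then the shift along the world's x, y, z in m, then the turn about the world's z in rad. A call has 1 to 12 rows; each row shifts and turns the commanded pose from where the row before left it; what a row does not reach is not made up. A row lasts 1/12 s, in which the tool goes at most 41.7 mm and 7.16 degrees, less where a joint would pass 70% of its speed; a pose out of reach is approached as far as the arm can. A call with a gripper value outside its range is refused whole. The fingers move at their own pace and stop on an object; "force" is the grip in N (left out, the last holds). Time passes only in rows, so rows that do not move let the fingers close. It gives the time, the measured TCP pose, the force and the opening at its end, in the units of the state.
- monitor.get_obs(): the state, without advancing time (a new reading comes with each control period).
- camera(name): name is "scene" or "top"; returns a dict with "color" (384x512x3 uint8, red, green, blue), "range_z" (384x512 float32, m along the optical axis (not along the pixel's ray), 0 where there is no reading), "fx", "fy", "cx", "cy" (pixels), "cam_to_world" (4x4, takes a point from camera to world coordinates). Camera axes: x right, y up, looking along -z (the intrinsics and any distortion apply to the point x, -y, -z); pixel columns grow to the right and rows downward; lengths in m; the calibration is good to about 2 mm. A picture is of the moment at which its call begins.
- ticket.hand_in(): hands the job in, once; it reports no verdict.
Trained networks look in a picture, given as the dict that the camera call returned (one of the last four; its "shot" number tells which), for a name from the list of things; names that differ only in an ending like _2 or _b are one class to them, and where a whole thing is asked for, a point or a joint stands for the part that bears it (a point fixed in the world has none). Each returns a list of dicts, best first, with "p" (0 to 1); they miss things now and then, are a little off and sometimes report something else, mostly with a low value. They report only what shows in the picture. A call takes as long as a camera call. They do not tell look-alikes from the thing itself.
- regions_of(picture, query): "region" (384x512 bool, what is visible of it) and "centre" ([row, column] in pixels, amid what is visible of it).
The state is a dict: "clock": time; "joint_pos": joint angles; "joint_velocities": joint speeds; "tau": joint torques, N m; "position": TCP position; "ee_rot": TCP orientation; "ft_force": force on the tool from outside, world axes, zero at the start; "torque": the same for the moment, N m; "grip_width": opening from 0.0 (shut) to 1.0 (fully open).
Only numpy, scipy, OpenCV 4.12 (cv2) and the standard library are available. Lean on these libraries where they do the work, as an engineer would, in place of code of your own. Each camera call takes 0.05 s, during which the arm holds its last target. There are 200 camera calls.

### The job

Push the tray of small cartons forward along its lane, past the two spring stop pins, until it rests against the front stop. To get it past, press the release plate behind the tray down with closed fingertips and keep it fully down while you push the tray over the pins, until the tray's back edge has cleared them; then let go so that the pins spring up behind it. Nothing is to be gripped or lifted, and leave the other things on the bench where they are.

Things in the scene. Friction and masses are not known exactly. Their poses are not given: they have to be found in the camera images.
- lane: aluminium slide lane fixed to the bench, a straight channel 405 mm long, 131 mm wide. Origin on the bench surface (z = 0), on the centre line, right below the line of the stop pins; x = the way the tray must slide, y = across, z up. It runs from x = -261 mm (open rear) to the front stop. Side walls 5 mm thick, inner faces at y = +-60.5 mm, stand 44 mm above the bench.
- runner_front (a point): point on the centre line at the front stop's inner face (lane x = +131 mm), at the height of the runner tops, 30 mm above the bench. The stop is 13 mm thick, its top 50 mm above the bench. The two white runners that carry the tray are 12 mm wide, centred at y = +-54 mm; the 96 mm gap between them is filled by the release plate.
- release_plate (a joint): how far the dark steel release plate is pressed down, m: 0 = up, 0.016 = bottomed. It moves straight down, without tilting, wherever it is pressed, against a spring: about 2.5 N at the start, 5.5 N at the bottom; it comes back up by itself. The stop pins stand on it and drop below the tray's underside after 7 mm, so press it 10 to 16 mm.
- plate_rear (a point): point on the plate's flat top, on the centre line at lane x = -200 mm; moves down with it; 27 mm above the bench when up. The plate is 90 mm wide and reaches from lane x = -245 to +35 mm, passing under the tray. Press it on its open part behind the tray; the same fingertips can slide forward along it, still pressing, and push the tray's rear lip with their side.
- stop_pins (a point): point midway between the two stop pins, level with their tops. Steel pins, 10 mm thick, at lane x = 0, y = +-38 mm: 66 mm free between them, so shut fingertips pass through. They are part of the plate, 10 mm tall above its top, and stand 7 mm above the tray's underside when the plate is up, blocking the tray.
- tray: grey open tray of small cartons (fixed in it), loose on the runners, 0.5 to 0.9 kg; 116 mm wide, 110 mm long overall, of which the rear 16 mm is a solid full-width push lip 10 mm high at the foot; walls 28 mm high, 3 mm thick, cartons no higher. Origin below the centre of its outline, axes as the lane's. Its centre starts at lane x = -110 to -72 mm; against the front stop it is at +76 mm.
- carton: small closed cardboard carton, 90 x 65 x 50 mm; origin at the centre of its underside. A bystander, loose: leave it alone.
- tape_roll: roll of clear tape lying flat, 96 mm across, 48 mm high; origin at the centre of its underside. A bystander, loose: leave it alone.
- scanner: hand scanner standing in its foot, 85 x 60 mm, 70 mm high; origin at the centre of its underside. A bystander, loose: leave it alone.
- cutter: closed carton cutter lying flat, 140 x 26 x 18 mm; origin at the centre of its underside. A bystander, loose: leave it alone.
- label_roll: roll of labels standing on end, 60 mm across, 50 mm high; origin at the centre of its underside. A bystander, loose: leave it alone.
- pen_cup: empty black pen cup, 72 mm across, 90 mm high; origin at the centre of its underside. A bystander, loose: leave it alone.
- clip_block: small steel shelf clip, 50 x 40 mm, 32 mm high; origin at the centre of its underside. A bystander, loose: leave it alone.
Not all that is in view belongs to the job. Leave any blue or turquoise look-alike of the tray alone.

How it is judged:
By the outcome, as a careful person would: the job done as asked, in the order asked, and still so for the second after the job is handed in, with the robot touching nothing.
It also fails if it takes over 48 s, if anything falls off the work surface, if the arm or the gripper's body presses on something with over 40 N, if the wrist force passes 120 N, or if a joint passes its speed limit or range.

## Working session

There is one attempt and no reset: what is moved stays moved. The work goes in short steps, Python scripts to look and compute and a tool call to move; the robot and the scene stay as the last step left them, time stands still between calls to the robot, and variables do not carry over. Pictures are saved under pics/ and viewed, about 8 in all and at most 12, crops included, and the job is handed in when it is done.

Besides the shell and the picture viewer there is one more tool, called after "Request:" as name(argument=value, ...), one argument or row to a line, values as JSON. step_arm: Moves the arm, as the interface text tells. Its arguments: {"type":"object","properties":{"increments":{"type":"array"},"force":{"type":"number"}},"required":["increments"]}

```bash
mkdir -p pics; cat > h.py <<'E'
import numpy as np, cv2
from workcell import monitor, camera, ticket, regions_of
def pts(p):
    h,w=p["range_z"].shape; v,u=np.mgrid[:h,:w]; z=p["range_z"]
    c=np.stack([(u-p["cx"])/p["fx"]*z,-(v-p["cy"])/p["fy"]*z,-z,np.ones_like(z)],-1)
    W=(c@np.array(p["cam_to_world"]).T)[...,:3]; W[z==0]=np.nan; return W
def save(p,n,crop=None,s=1):
    im=p["color"][...,::-1]
    if crop: im=im[crop[0]:crop[1],crop[2]:crop[3]]
    cv2.imwrite("pics/"+n,cv2.resize(im,None,fx=s,fy=s,interpolation=cv2.INTER_CUBIC))
E
python3 - <<'E'
from h import *
o=monitor.get_obs(); print({k:np.round(o[k],3) for k in o})
ims=[]
for c in("top","scene"):
    p=camera(c); W=pts(p); ims.append(p["color"][...,::-1]); print(c,[k for k in p], np.round(p["cam_to_world"],3))
    for q in("tray","lane","release_plate","stop_pins"):
        for r in regions_of(p,q)[:3]:
            m=r["region"]; print(c,q,round(r["p"],2),np.round(r["centre"]),m.sum(),np.round(np.nanmedian(W[m],0),3))
cv2.imwrite("pics/a.png",cv2.resize(np.vstack(ims),(800*512//1024*1,600)) if 0 else cv2.resize(ims[0],(768,576)))
cv2.imwrite("pics/b.png",cv2.resize(ims[1],(768,576)))
E
```

```text
{'clock': np.float64(0.0), 'joint_pos': array([-1.146,  0.333, -0.065,  1.461,  0.022,  1.35 , -0.088]), 'joint_velocities': array([-0.002, -0.001,  0.001,  0.001, -0.001,  0.001, -0.001]), 'tau': array([-1.0000e-03, -6.2544e+01,  4.9000e-02, -3.9160e+01,  1.6000e-02,
        1.0000e-02, -0.0000e+00]), 'position': array([0.27 , 0.563, 0.231]), 'ee_rot': array([ 0.156,  0.69 , -0.157,  0.689]), 'ft_force': array([-0.371, -0.365,  0.289]), 'torque': array([-0.002,  0.039, -0.071]), 'grip_width': np.float64(1.001)}
top ['color', 'range_z', 'fx', 'fy', 'cx', 'cy', 'cam_to_world', 'shot'] [[ 0.02   0.996 -0.091  0.468]
 [-1.     0.02  -0.004  0.002]
 [-0.002  0.091  0.996  1.122]
 [ 0.     0.     0.     1.   ]]
top tray 0.87 [194. 369.] 1581 [ 0.579 -0.318  0.022]
top tray 0.7 [182. 256.] 1544 [0.603 0.007 0.052]
top tray 0.67 [278. 311.] 1607 [ 0.339 -0.144  0.022]
top lane 0.75 [187. 234.] 4844 [0.589 0.073 0.026]
top release_plate 0.73 [175. 286.] 1653 [ 0.63  -0.075  0.026]
top stop_pins 0.63 [175. 285.] 1766 [ 0.628 -0.072  0.026]
scene ['color', 'range_z', 'fx', 'fy', 'cx', 'cy', 'cam_to_world', 'shot'] [[-0.427 -0.59   0.685  1.311]
 [ 0.904 -0.263  0.337  0.336]
 [-0.019  0.763  0.646  0.716]
 [ 0.     0.     0.     1.   ]]
scene tray 0.94 [173. 165.] 1060 [ 0.592 -0.313  0.023]
scene tray 0.82 [196. 263.] 1314 [0.614 0.015 0.054]
scene tray 0.76 [204. 112.] 1509 [ 0.788 -0.348  0.023]
scene lane 0.91 [203. 283.] 4946 [0.609 0.067 0.028]
scene release_plate 0.96 [198. 230.] 1306 [ 0.63  -0.066  0.028]
scene stop_pins 0.71 [244. 359.] 1327 [0.678 0.29  0.05 ]
scene stop_pins 0.56 [196. 229.] 1250 [ 0.629 -0.07   0.028]
```

View pics/a.png

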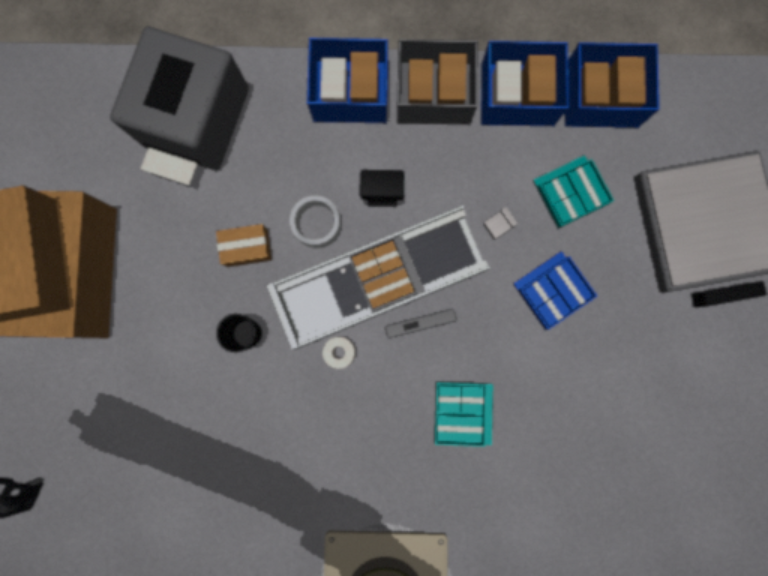

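View pics/b.png

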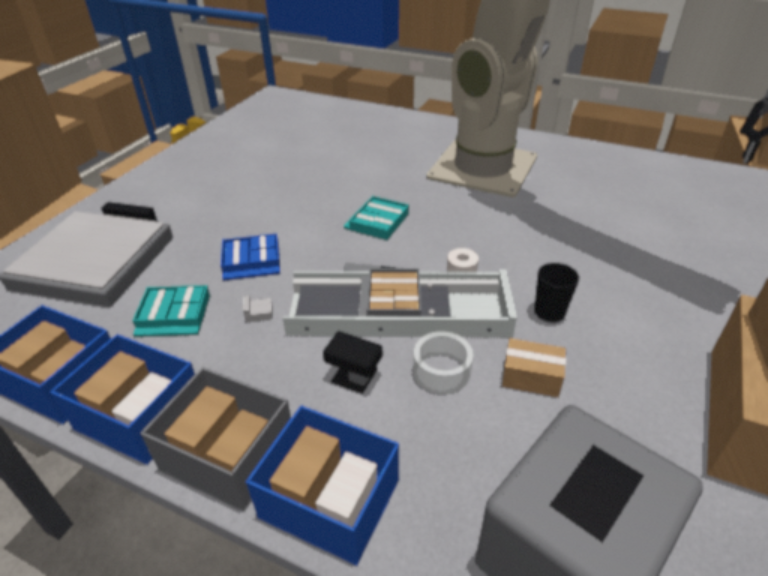

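Both pictures show the lane running diagonally. The front stop is at the left (top view ~(280,315)), with the grey tray of brown cartons at ~(383,272), pins at ~(345,270)/(360,310) and the open plate at ~(440,252). Tray candidates are the grey/brown one in the lane (383,272), turquoise ones at (572,192) and (464,412), and a blue one at (556,290). I choose the one in the lane. Next I measure the lane frame and check it with a close crop.

```bash
python3 - <<'E'
from h import *
def proj(p,X):
    c=np.linalg.inv(p["cam_to_world"])@np.append(X,1); return p["cx"]+p["fx"]*c[0]/-c[2], p["cy"]+p["fy"]*-c[1]/-c[2]
out=[]
for cn in("top","scene"):
    p=camera(cn); W=pts(p)
    m=np.zeros(W.shape[:2],bool)
    for q in("lane","release_plate","tray"):
        for r in regions_of(p,q):
            if q!="tray" and r["p"]>.6 or q=="tray" and abs(np.nanmedian(W[r["region"]],0)-[.6,.01,.05]).max()<.05: m|=r["region"]
    m=cv2.dilate(m.astype(np.uint8),np.ones((5,5)))>0
    P=W[m]; P=P[np.isfinite(P[:,0])&(P[:,2]>.018)&(P[:,2]<.07)]
    (cx,cy),(a,b),ang=cv2.minAreaRect(P[:,:2].astype(np.float32))
    bx=cv2.boxPoints(((cx,cy),(a,b),ang)); e=[bx[1]-bx[0],bx[2]-bx[1]]; d=max(e,key=np.linalg.norm); d=d/np.linalg.norm(d)
    if d[1]<0:d=-d
    n=np.array([-d[1],d[0]]); o=np.array([cx,cy])+d*(-(-261+144)/2000)
    print(cn,"rect",cx,cy,a,b,"dir",np.degrees(np.arctan2(d[1],d[0])),"origin",o)
    L=np.c_[(P[:,:2]-o)@d,(P[:,:2]-o)@n,P[:,2]]
    # percentiles of walls
    print("x pct",np.percentile(L[:,0],[.5,2,98,99.5]),"y",np.percentile(L[:,1],[.5,2,98,99.5]))
    c=L[abs(L[:,1])<.04]
    for x in np.arange(-.26,.14,.01):
        s=c[(c[:,0]>x)&(c[:,0]<=x+.01)]
        if len(s): print("%.3f:%.0f"%(x,1e3*np.median(s[:,2])),end=" ")
    print()
    im=cv2.resize(p["color"][...,::-1],None,fx=4,fy=4,interpolation=cv2.INTER_CUBIC)
    for x,y,z in [(0,.038,.037),(0,-.038,.037),(-.2,0,.027),(.131,0,.03),(.144,.0655,.044),(.144,-.0655,.044),(-.261,.0655,.044),(-.261,-.0655,.044)]:
        X=o+d*x+n*y; u,v=proj(p,[*X,z]); cv2.circle(im,(int(u*4+2),int(v*4+2)),4,(0,0,255),1)
    u,v=proj(p,[cx,cy,.03]); u,v=int(u*4),int(v*4)
    out.append(im[v-220:v+220,u-370:u+370])
cv2.imwrite("pics/c.png",np.vstack(out)[::1]) if 0 else [cv2.imwrite(f"pics/c{i}.png",x) for i,x in enumerate(out)]
E
```

```text
top rect 0.5924026966094971 0.020952925086021423 0.14050458371639252 0.4053424596786499 dir 113.72395 origin [0.56886636 0.07450935]
x pct [-0.25538813 -0.24309947  0.13746428  0.14193497] y [-0.06923114 -0.06752763  0.06063745  0.06138726]
-0.250:26 -0.240:26 -0.230:27 -0.220:26 -0.210:26 -0.200:26 -0.190:26 -0.180:27 -0.170:27 -0.160:26 -0.150:26 -0.140:27 -0.130:39 -0.120:41 -0.110:52 -0.100:52 -0.090:52 -0.080:52 -0.070:53 -0.060:53 -0.050:53 -0.040:53 -0.030:54 -0.020:26 -0.010:27 0.000:26 0.010:26 0.020:26 0.030:26 0.130:49 
scene rect 0.6095203161239624 0.029874712228775024 0.25370270013809204 0.40476280450820923 dir 113.63363 origin [0.58606843 0.08346817]
x pct [-0.2573239  -0.24586717  0.13706865  0.14208134] y [-0.10205683 -0.05505248  0.0761638   0.09267889]
-0.250:28 -0.240:28 -0.230:28 -0.220:28 -0.210:28 -0.200:28 -0.190:28 -0.180:28 -0.170:28 -0.160:28 -0.150:28 -0.140:28 -0.130:41 -0.120:42 -0.110:55 -0.100:55 -0.090:55 -0.080:54 -0.070:55 -0.060:57 -0.050:57 -0.040:57 -0.030:58 -0.020:28 -0.010:28 0.000:28 0.010:28 0.020:28 0.030:27 0.130:49
```

View pics/c0.png

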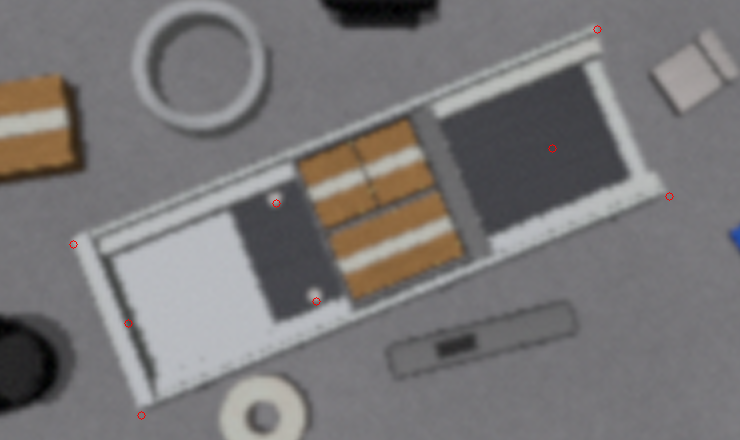

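The crop confirms the grey tray of brown cartons in the lane, with pins at (275,198) and (315,295) in front of it. My rectangle sits 4 mm off towards image-down, because an edge rim was included. The corrected lane origin is about (0.5725, 0.0761) with lane x at 113.7°. The tray's rear edge is at lane x ≈ -0.132, and the heights (27, 40, 53) fit the description. Next I move above the plate at lane x = -0.185 with the fingers shut and the jaws across the lane.

Request:
step_arm(
  increments=[
    [0, 0.0188, -0.0328, 0, -0.0355],
    [0, 0.0188, -0.0328, 0, -0.0355],
    [0, 0.0188, -0.0328, 0, -0.0355],
    [0, 0.0188, -0.0328, 0, -0.0355],
    [0, 0.0188, -0.0328, 0, -0.0355],
    [0, 0.0188, -0.0328, 0, -0.0355],
    [0, 0.0188, -0.0328, 0, -0.0355],
    [0, 0.0188, -0.0328, 0, -0.0355],
    [0, 0.0188, -0.0328, 0, -0.0355],
    [0, 0.0188, -0.0328, 0, -0.0355],
  ],
)

```text
clock: 1.73
position: [0.4592, 0.2337, 0.2317]
ee_rot: [0.277, 0.651, -0.277, 0.651]
ft_force: [-0.3, 0.1, 0.2]
grip_width: 0.001
```

Request:
step_arm(
  increments=[
    [0, 0.0188, -0.0328, 0, -0.0355],
    [0, 0.0188, -0.0328, 0, -0.0355],
    [0, 0.0188, -0.0328, 0, -0.0355],
    [0, 0.0188, -0.0328, 0, -0.0355],
    [0, 0.0188, -0.0328, 0, -0.0355],
    [0, 0.0188, -0.0328, 0, -0.0355],
    [0, 0.0188, -0.0328, 0, -0.0355],
    [0, 0.0188, -0.0328, 0, -0.0355],
    [0, 0.0188, -0.0328, 0, -0.0355],
    [0, 0.0188, -0.0328, 0, -0.0355],
    [0, 0, 0, 0, 0],
  ],
)

```text
clock: 2.65
position: [0.6475, -0.101, 0.2306]
ee_rot: [0.388, 0.589, -0.391, 0.591]
ft_force: [-0.3, -0.7, -0.8]
grip_width: 0.0
```

Request:
step_arm(
  increments=[
    [0, 0, 0, -0.035, 0],
    [0, 0, 0, -0.035, 0],
    [0, 0, 0, -0.035, 0],
    [0, 0, 0, -0.035, 0],
    [0, 0, 0, -0.025, 0],
    [0, 0, 0, -0.015, 0],
    [0, 0, 0, 0, 0],
  ],
)

```text
clock: 3.23
position: [0.6442, -0.092, 0.0474]
ee_rot: [0.386, 0.594, -0.388, 0.59]
ft_force: [-1.3, 0.4, -0.8]
grip_width: -0.001
```

```bash
python3 - <<'E'
from h import *
o=monitor.get_obs(); P=o["position"]
d=np.array([np.cos(np.radians(113.7)),np.sin(np.radians(113.7))]);n=np.array([-d[1],d[0]]);O=np.array([.5725,.0761])
print(P,(P[:2]-O)@d,(P[:2]-O)@n)
from scipy.spatial.transform import Rotation as R
M=R.from_quat(o["ee_rot"]).as_matrix(); print(np.round(M,3), np.degrees(np.arctan2(M[1,1],M[0,1])))
p=camera("scene"); save(p,"d.png",(130,270,150,370),3.5)
E
```

```text
[ 0.6441979  -0.09198626  0.04737073] -0.18272911522001758 0.0019108156988884818
[[-0.006  0.916  0.402]
 [ 0.     0.402 -0.916]
 [-1.    -0.005 -0.003]] 23.685192972430702
```

View pics/d.png

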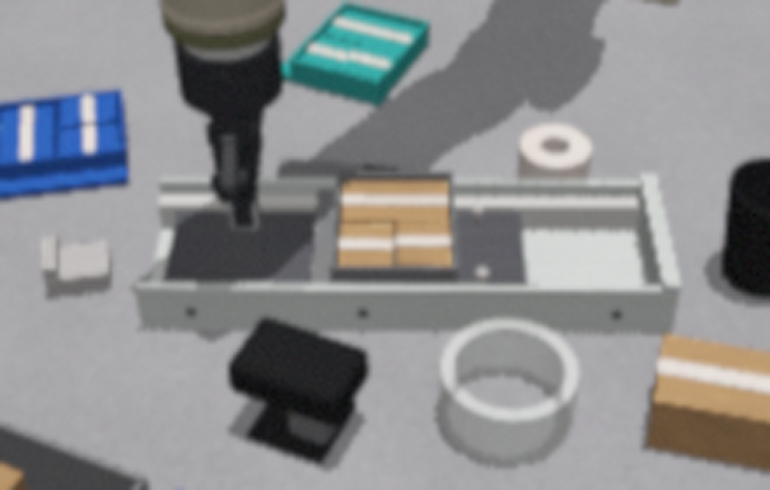

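The shut fingers hover over the open plate at ~(243,222), inside the walls and behind the tray lip at ~(320,235). Now I press.

Request:
step_arm(
  increments=[
    [0, 0, 0, -0.012, 0],
    [0, 0, 0, -0.008, 0],
    [0, 0, 0, -0.006, 0],
    [0, 0, 0, -0.004, 0],
    [0, 0, 0, -0.003, 0],
    [0, 0, 0, 0, 0],
    [0, 0, 0, 0, 0],
  ],
)

```text
clock: 3.87
position: [0.6469, -0.0925, 0.0188]
ee_rot: [0.387, 0.592, -0.387, 0.592]
ft_force: [0.0, 0.6, 3.4]
grip_width: 0.001
```

```bash
python3 - <<'E'
from h import *
o=monitor.get_obs(); P=o["position"]
d=np.array([np.cos(np.radians(113.7)),np.sin(np.radians(113.7))]);n=np.array([-d[1],d[0]]);O=np.array([.5725,.0761])
print(P,o["ft_force"],(P[:2]-O)@d,(P[:2]-O)@n)
for c in("top","scene"):
    p=camera(c); W=pts(p)
    L=np.stack([(W[...,:2]-O)@d,(W[...,:2]-O)@n,W[...,2]],-1)
    m=(abs(L[...,1])<.03)&(L[...,0]>-.005)&(L[...,0]<.028); print(c,"plate z front",np.nanmedian(L[m][:,2]))
    m=(abs(L[...,1])<.03)&(L[...,0]>.05)&(L[...,0]<.1)&(L[...,2]<.05); print(c,"bed beyond",np.nanmedian(L[m][:,2]))
E
```

```text
[ 0.64694815 -0.09253013  0.01881414] [0.04342884 0.59315261 3.38186932] -0.18433257227803243 -0.0003888756696615486
top plate z front 0.0180267818074884
top bed beyond 0.0033687626334547582
scene plate z front 0.01967229338650034
scene bed beyond 0.004862616547453014
```

Request:
step_arm(
  increments=[
    [0, 0, 0, -0.003, 0],
    [0, 0, 0, -0.002, 0],
    [0, 0, 0, 0, 0],
    [0, 0, 0, 0, 0],
  ],
)

```text
clock: 4.3
position: [0.647, -0.0926, 0.0136]
ee_rot: [0.387, 0.592, -0.387, 0.592]
ft_force: [1.0, 0.8, 5.5]
grip_width: 0.001
```

Request:
step_arm(
  increments=[
    [0, -0.0024, 0.0055, -0.001, 0],
    [0, -0.0024, 0.0055, 0, 0],
    [0, -0.0024, 0.0055, 0, 0],
    [0, -0.0024, 0.0055, 0, 0],
    [0, -0.0024, 0.0055, 0, 0],
    [0, -0.0024, 0.0055, 0, 0],
    [0, -0.0024, 0.0055, 0, 0],
    [0, -0.0024, 0.0055, 0, 0],
    [0, -0.0024, 0.0055, 0, 0],
  ],
)

```text
clock: 5.05
position: [0.6255, -0.0449, 0.0129]
ee_rot: [0.387, 0.591, -0.388, 0.593]
ft_force: [3.2, -5.7, 4.6]
grip_width: -0.003
```

Request:
step_arm(
  increments=[
    [0, -0.0024, 0.0055, 0, 0],
    [0, -0.0024, 0.0055, 0, 0],
    [0, -0.0024, 0.0055, 0, 0],
    [0, -0.0024, 0.0055, 0, 0],
    [0, -0.0024, 0.0055, 0, 0],
    [0, -0.0024, 0.0055, 0, 0],
  ],
)

```text
clock: 5.55
position: [0.6112, -0.0121, 0.0129]
ee_rot: [0.387, 0.591, -0.388, 0.593]
ft_force: [3.9, -6.3, 4.5]
grip_width: -0.002
```

```bash
python3 - <<'E'
from h import *
p=camera("scene"); save(p,"e.png",(130,270,150,370),3.5)
E
```

```text
(no output)
```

View pics/e.png

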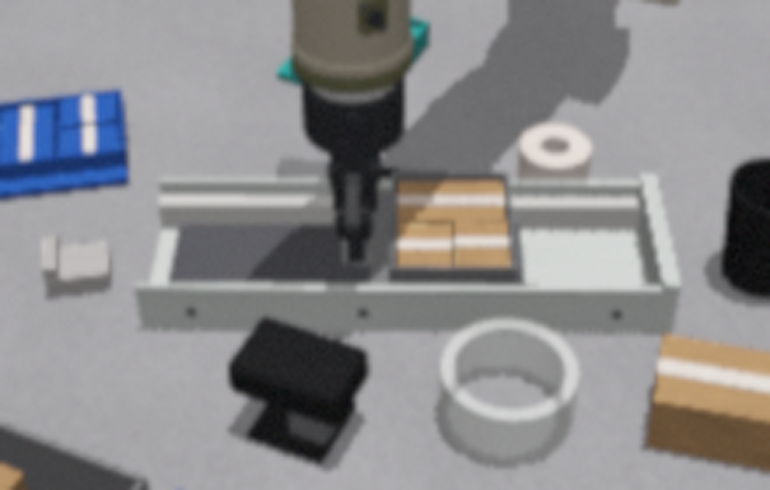

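The tray now straddles the pins (front edge at ~(515,225)), pushed by the fingertips at (355,245) with the plate still held down. I continue.

Request:
step_arm(
  increments=[
    [0, -0.0024, 0.0055, 0, 0],
    [0, -0.0024, 0.0055, 0, 0],
    [0, -0.0024, 0.0055, 0, 0],
    [0, -0.0024, 0.0055, 0, 0],
    [0, -0.0024, 0.0055, 0, 0],
    [0, -0.0024, 0.0055, 0, 0],
    [0, -0.0024, 0.0055, 0, 0],
    [0, -0.0024, 0.0055, 0, 0],
    [0, -0.0024, 0.0055, 0, 0],
    [0, -0.0024, 0.0055, 0, 0],
    [0, -0.0024, 0.0055, 0, 0],
    [0, -0.0024, 0.0055, 0, 0],
  ],
)

```text
clock: 6.6
position: [0.5826, 0.0539, 0.013]
ee_rot: [0.387, 0.591, -0.388, 0.593]
ft_force: [3.1, -6.8, 6.1]
grip_width: 0.003
```

Request:
step_arm(
  increments=[
    [0, -0.0016, 0.0037, 0, 0],
    [0, -0.0016, 0.0037, 0, 0],
    [0, -0.0016, 0.0037, 0, 0],
    [0, -0.0016, 0.0037, 0, 0],
  ],
)

```text
clock: 6.93
position: [0.5763, 0.0686, 0.0129]
ee_rot: [0.387, 0.591, -0.388, 0.593]
ft_force: [2.7, -5.9, 5.6]
grip_width: -0.001
```

Request:
step_arm(
  increments=[
    [0, -0.0012, 0.0027, 0, 0],
    [0, -0.0012, 0.0027, 0, 0],
    [0, -0.0012, 0.0027, 0, 0],
    [0, -0.0012, 0.0027, 0, 0],
    [0, -0.0012, 0.0027, 0, 0],
  ],
)

```text
clock: 7.35
position: [0.5703, 0.082, 0.0129]
ee_rot: [0.387, 0.591, -0.388, 0.593]
ft_force: [3.4, -6.3, 6.0]
grip_width: -0.005
```

Request:
step_arm(
  increments=[
    [0, -0.0008, 0.0018, 0, 0],
    [0, -0.0008, 0.0018, 0, 0],
  ],
)

```text
clock: 7.52
position: [0.5689, 0.0855, 0.0129]
ee_rot: [0.387, 0.59, -0.388, 0.593]
ft_force: [9.4, -12.8, 4.1]
grip_width: -0.003
```

The push force jumped at lane x ≈ +0.010, which is where the front stop should be met. One more small step to confirm.

Request:
step_arm(
  increments=[
    [0, -0.0004, 0.0009, 0, 0],
    [0, 0, 0, 0, 0],
  ],
)

```text
clock: 7.68
position: [0.569, 0.0856, 0.0129]
ee_rot: [0.387, 0.59, -0.388, 0.593]
ft_force: [6.1, -8.6, 3.1]
grip_width: 0.0
```

```bash
python3 - <<'E'
from h import *
p=camera("scene"); save(p,"f.png",(130,270,150,370),3.5)
E
```

```text
(no output)
```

View pics/f.png

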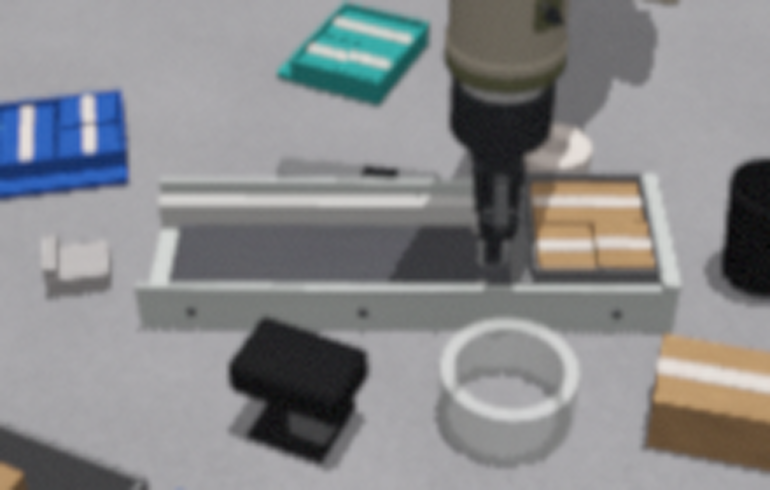

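The tray is against the front stop (edge at ~(658,225)) and the TCP no longer advances. I back off a few mm while still pressing, so the lip isn't dragged up, then lift straight up.

Request:
step_arm(
  increments=[
    [0, 0.0012, -0.0027, 0, 0],
    [0, 0.0012, -0.0027, 0, 0],
    [0, 0, 0, 0, 0],
    [0, 0, 0, 0.006, 0],
    [0, 0, 0, 0.008, 0],
    [0, 0, 0, 0.015, 0],
    [0, 0, 0, 0.025, 0],
    [0, 0, 0, 0.035, 0],
    [0, 0, 0, 0.035, 0],
    [0, 0, 0, 0.035, 0],
  ],
)

```text
clock: 8.57
position: [0.5688, 0.0829, 0.173]
ee_rot: [0.387, 0.592, -0.387, 0.592]
ft_force: [0.6, 0.5, -0.0]
grip_width: -0.003
```

Request:
step_arm(
  increments=[
    [0, 0.016, -0.037, 0.01, 0],
    [0, 0.016, -0.037, 0, 0],
    [0, 0.016, -0.037, 0, 0],
    [0, 0.016, -0.037, 0, 0],
    [0, 0, 0, 0, 0],
    [0, 0, 0, 0, 0],
    [0, 0, 0, 0, 0],
  ],
)

```text
clock: 9.15
position: [0.6332, -0.0645, 0.1811]
ee_rot: [0.387, 0.592, -0.387, 0.591]
ft_force: [0.1, 1.4, -0.5]
grip_width: 0.0
```

```bash
python3 - <<'E'
from h import *
print(monitor.get_obs()["position"],monitor.get_obs()["ft_force"])
d=np.array([np.cos(np.radians(113.7)),np.sin(np.radians(113.7))]);n=np.array([-d[1],d[0]]);O=np.array([.5725,.0761])
for c in("scene","top"):
    p=camera(c); W=pts(p); L=np.stack([(W[...,:2]-O)@d,(W[...,:2]-O)@n,W[...,2]],-1)
    m=(abs(L[...,1])<.03)&(L[...,0]>-.1)&(L[...,0]<.01); print(c,"plate z",np.nanmedian(L[m][:,2]))
    m=(abs(L[...,1])<.05)&(L[...,0]>.0)&(L[...,2]>.034)&(L[...,0]<.13); print("tray rear",np.nanpercentile(L[m][:,0],[1,3,97]))
    save(p,f"g_{c}.png",(110,270,150,370) if c=="scene" else (110,260,130,350),3.5)
E
```

```text
[ 0.63324313 -0.06450976  0.18112248] [ 0.12416012  1.36047847 -0.5054887 ]
scene plate z 0.02898565037376294
tray rear [0.00332011 0.02297015 0.12861235]
top plate z 0.027224199105837066
tray rear [0.02070312 0.02281101 0.12766163]
```

View pics/g_scene.png

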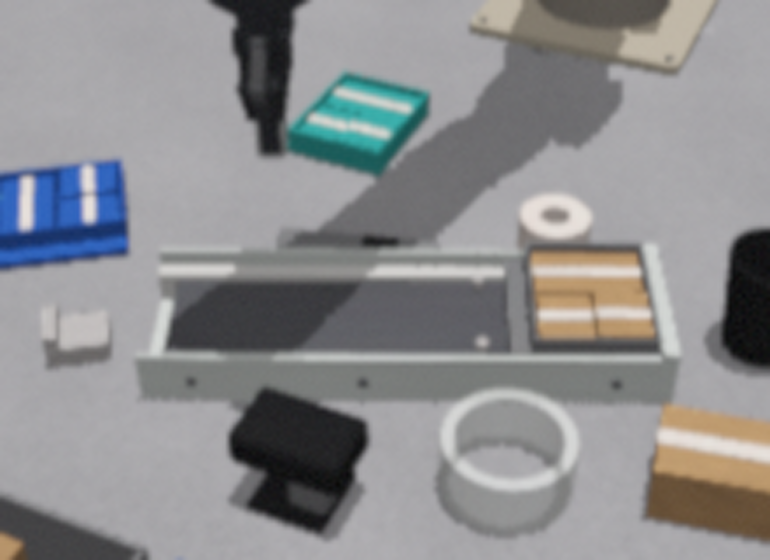

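View pics/g_top.png

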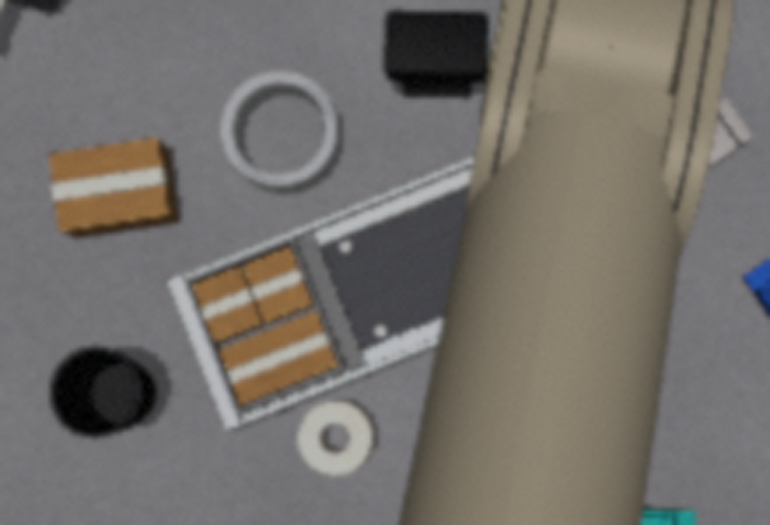

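The tray rests against the front stop. The pins are up behind it at (480,280)/(482,342) in the scene view, the plate is back at 27–29 mm, and the neighbours haven't moved. I hand in.

```bash
python3 -c "
from workcell import ticket; print(ticket.hand_in())"
```

```text
the job is handed in; nothing more can be done
None
```

The tray of cartons is against the front stop with both pins sprung up behind it, and the job was handed in at about 9.2 s.

I pressed the release plate down about 13–14 mm with shut fingertips and held it there for the whole push. The push ended when the force rose from about 7 N to 15 N and the fingertips stopped advancing. I then backed off slightly, still pressing, and lifted clear.

**Last checks:**
- **Tray:** its rear edge measured about +21 to +23 mm in lane x, against +21 mm expected at the stop. The 1st percentile in the scene view read +3 mm, which I put down to a pin top or noise; I did not check it further.
- **Plate and pins:** the plate is back up at 27–29 mm, and both pins show behind the tray in both views.
- **Bystanders:** none appears moved; in the top view the arm hid the cutter and part of the clip block, but the scene view shows both in place.
- **Robot:** it is touching nothing.

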